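Wedge up the marble board so felt pads can go under its front feet

ROBOT

A 7-joint arm with a two-finger parallel gripper is mounted at the origin on the work surface. World frame = base frame: x ahead of the robot, y to its left, z up, the work surface at z = 0. Lengths are in m, angles in rad, forces in N, time in s.
With the tool pointing down it reaches from about 0.425 to 1.025 m from the base axis. Payload 3.6 kg.
Tool frame: the origin (TCP) lies at the very end of the fingers, on their centre line; the grasp point (between the pads) lies 19 mm behind it; x points along the fingers, y is the direction in which the jaws open and shut, and the axes are right-handed (so a half turn about x gives the same grasp; the last joint's range is limited). The gripper opens to 85 mm and grips with 20 to 120 N. Pads are 22 mm wide; open, the fingers measure 114 mm over their backs; the gripper's body (76 mm by 85 mm) begins 54 mm behind the grasp point. The pads swing forward as they close: fully open they stand 13 mm farther back than shut.
Start: joints at [-1.377, 0.591, 0.048, 1.609, -0.033, 0.943, -0.034], TCP at [0.205, 0.695, 0.231] pointing down, gripper open.
Joint ranges: [-2.69, 2.69], [-0.47, 2.24], [-1.27, 1.36], [0.19, 2.51], [-1.53, 4.68], [0.08, 2.07], [-3.09, 3.09]. Speed limits (rad/s): [2.57, 2.57, 3.14, 3.14, 3.14, 3.14, 3.14].

INTERFACE

Orientations are given as [roll, pitch, yaw] about the fixed x, y, z axes, in that order (R = Rz(yaw) Ry(pitch) Rx(roll)).
In Python, from station import bot gives the robot as it stands.
- The arm moves only by the shell command python3 -m inch 'ROWS' [OPENING] [FORCE]. ROWS is JSON, a list that holds one entry, the list of rows, each a list of 6 numbers: the shift along the tool's x, y, z in units of 40 mm (1.0 is 40 mm), then the turn, a rotation vector about the tool's x, y, z in units of 8 degrees (1.0 is 8 degrees). A call has exactly 8 rows; each row is the pose to reach, as a shift and turn from the pose measured when the call began, along the tool's axes at that moment; what a row does not reach only later rows make up. A row lasts 1/10 s, in which the tool goes at most 50 mm and 8.59 degrees, less where a joint would pass 70% of its speed; a pose out of reach is approached as far as the arm can. A call with a gripper value outside its range is refused whole. OPENING is the opening, from -1 (shut) to 1 (fully open), so that 0 is half open, set as the call begins (- or left out, the last holds). The fingers move at their own pace and stop on an object; FORCE is the grip in N (left out, the last holds). Time passes only in rows, so rows that repeat a pose let the fingers close, or fill a call up. It gives the time, the measured TCP pose, the force and the opening at its end, in the units of the state.
- bot.sense(): the state, without advancing time (a new reading comes with each control period).
- bot.grab_frame(name): name is "side" or "top"; returns (picture, depth): 400x640x3 uint8, red, green, blue; 400x640 float32, m along the optical axis (not along the pixel's ray), 0 where there is no reading.
- bot.camera_params(name): a dict with "fx", "fy", "cx", "cy" (pixels), "D" ([k1, k2, p1, p2, k3] as OpenCV has them; the pictures are not rectified), "rvec" (rotation vector, rad) and "tvec" (3), from world to camera coordinates, as OpenCV has them. Camera axes: x right, y down, z forward; pixel columns grow to the right and rows downward; lengths in m; the calibration is good to about 2 mm. A picture is of the moment at which its call begins. camera_params takes no time and is no camera call.
- bot.hand_in(): hands the job in, once; it reports no verdict.
The state is a dict: "clock": time; "joint_pos": joint angles; "joint_velocities": joint speeds; "tau": joint torques, N m; "position": TCP position; "eef_rot": TCP orientation; "contact_force": force on the tool from outside, world axes, zero at the start; "torque": the same for the moment, N m; "grip_width": opening from 0.0 (shut) to 1.0 (fully open).
Only numpy, scipy, OpenCV 4.12 (cv2) and the standard library are available. Lean on these libraries where they do the work, as an engineer would, in place of code of your own. Each camera call takes 0.05 s, during which the arm holds its last target.

TASK

The marble board carrying the mortar needs new felt pads under its two front feet (the feet along the long edge nearest the robot). Pick up the beech wedge and, with it lying flat on the slate, push its thin end squarely under the middle of that front edge until both front feet just lift clear of the slate, with room for a 2 mm pad but no more than 8 mm, without shoving the board back, touching it with the robot, upsetting the mortar or disturbing the bowl, canister and spatula. Finish while still gripping the wedge and holding it in place under the raised board: do not let go or pull it back.

Things in the scene. Friction and masses are not known exactly. Their poses are not given: they have to be found in the camera images.
- board: White marble board, loose, 1.8 kg, 200 (x) by 280 (y) by 12 mm, flat on four rubber feet 20 mm across and 8 mm tall, centred at x +-80, y +-115 mm: underside 8 mm, top 20 mm above the slate. Origin: slate level under its centre; x from the front long edge (facing the robot) to the back edge, y left. The feet grip the slate, so it tips up about its back feet rather than sliding.
- board_front (a point): The middle of the lower front edge of the marble board (8 mm above the slate), where the wedge goes under. Its x axis points straight in under the board, y to the left along the edge.
- foot_left (a point): Centre of the underside of the board's front left rubber foot; its height above the slate is the clearance under that foot (0 at the start).
- foot_right (a point): Centre of the underside of the board's front right rubber foot; as foot_left.
- wedge: Plain beech wedge, loose, flat on the slate left or right in front of the board, thin end roughly away from the robot; 130 mm long (x), 40 wide (y), 60 g. One straight slope from a 3 mm thin edge (+x end) to a 30 mm heel: 8 mm thick 24 mm behind the thin edge, 12 mm at 43 mm. Upright flat sides, smooth slope and underside; pushing it under takes about 7 to 15 N. Origin: centre of underside.
- wedge_grip (a point): Point inside the thick half of the wedge, 95 mm behind the thin edge (35 mm from the heel), centred in the width and 12 mm above the underside; the place to grip it across its 40 mm width (the wedge is 23 mm high here). Its x axis points to the thin edge, y across the wedge.
- wedge_tip (a point): Middle of the wedge's thin edge, at the underside.
- mortar: Grey granite mortar (106 mm across the rim, 78 mm high, about 0.8 kg) with its pestle leaning out of it, standing loose on the back half of the board; 120 mm high over all. Origin: centre of its underside.
- bowl: Turned olive-wood bowl, 120 mm across, 48 mm high, loose, in front of the board on the side where the wedge is not. Origin: centre of its underside. Leave it alone.
- canister: Stainless canister with a ridged twist cap, 91 mm across, 129 mm high, loose, to the right of the board. Origin: centre of its underside. Leave it alone.
- spatula: Coral silicone spatula with a wooden handle, 255 mm long, 54 mm wide, 12 mm high, lying loose to the left of the board. Origin: slate level near its middle, x towards the blade. Leave it alone.
Things that resemble listed ones, but are neither listed nor needed, are in the scene too. Several things have the shape of the wedge; the one meant has the colours described above. What is shaped like the mortar but red is not meant.

How it is judged:
By the outcome, as a careful person would: the job done as asked, in the order asked, and still so for the second after the job is handed in, while the arm keeps its last pose, push and grip.
It also fails if it takes over 45 s, if anything falls off the work surface, if the arm or the gripper's body presses on something with over 40 N, if the wrist force passes 120 N, or if a joint passes its speed limit or range.

## Working session

There is one attempt and no reset: what is moved stays moved. The work goes in short steps, Python scripts to look and compute and a shell command to move; the robot and the scene stay as the last step left them, time stands still between calls to the robot, and variables do not carry over. Pictures are saved under pics/ and viewed, and the job is handed in when it is done.

```bash
ls; mkdir -p pics; python3 - <<'E'
from station import bot
import cv2,numpy as np
print(bot.sense())
for n in("side","top"):
    p,d=bot.grab_frame(n); cv2.imwrite(f"pics/{n}0.png",p[...,::-1]); np.savez(f"{n}0.npz",p=p,d=d); print(n,bot.camera_params(n))
E
```

```text
pics
{'clock': 0.0, 'joint_pos': array([-1.37749701,  0.59213679,  0.04832473,  1.60983933, -0.03329073,
        0.94268563, -0.03372278]), 'joint_velocities': array([ 0.00107303, -0.00143227,  0.00021837, -0.00128947,  0.00112451,
        0.00127479, -0.00081789]), 'tau': array([-4.14246151e-04, -5.48693204e+01,  1.54652584e+00, -1.98124409e+01,
        9.39863588e-03,  8.68317235e-03, -3.65363164e-06]), 'position': array([0.20486684, 0.69458599, 0.23012248]), 'eef_rot': array([-1.50449468,  1.56853225, -1.79125191]), 'contact_force': array([-0.02052105, -0.0131662 , -0.75387489]), 'torque': array([ 0.01169664, -0.00850292, -0.0169689 ]), 'grip_width': 0.9992629030451926}
side {'fx': 438.3364272239459, 'fy': 438.3364272239459, 'cx': 320.3003647032269, 'cy': 199.63491288188138, 'D': array([-0.01705357,  0.        ,  0.        ,  0.        ,  0.        ]), 'rvec': array([ 2.0677457 , -0.38276863,  0.19012998]), 'tvec': array([-0.55974667,  0.12500307,  1.30009693])}
top {'fx': 519.9358495560015, 'fy': 519.9358495560015, 'cx': 321.6169428805749, 'cy': 197.8205876573406, 'D': array([-0.03760169,  0.        ,  0.        ,  0.        ,  0.        ]), 'rvec': array([ 2.17791525, -2.15336711,  0.11009529]), 'tvec': array([-0.03717504,  0.58383446,  1.65987341])}
```

View pics/side0.png

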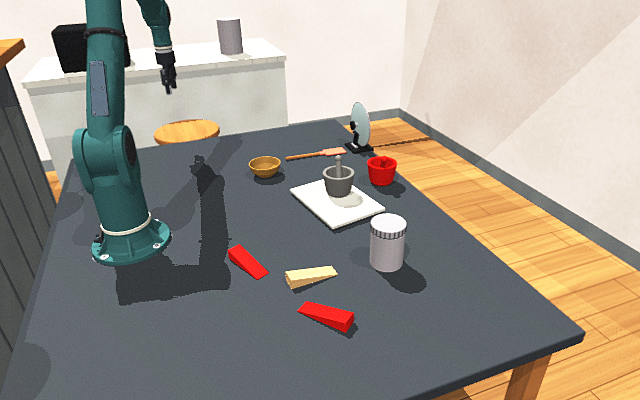

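View pics/top0.png

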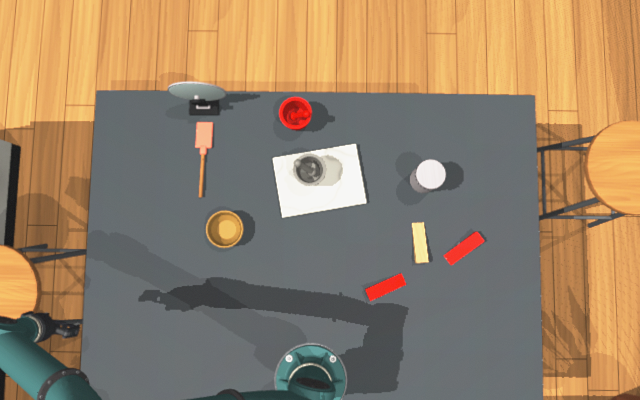

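Candidates in the top view: the beech wedge at (420,243), and red wedges at (386,287) and (465,247), which have the wrong colour. The grey mortar on the board is at (310,170); the red lookalike is at (295,113). I choose the beech one. Next come a close crop and measurements.

```bash
cat > h.py <<'E'
import numpy as np,cv2
from station import bot
def cam(n):
    c=bot.camera_params(n);K=np.array([[c['fx'],0,c['cx']],[0,c['fy'],c['cy']],[0,0,1]]);R=cv2.Rodrigues(c['rvec'])[0];return K,c['D'],R,c['tvec'],c['rvec']
def plane(n,px,z):
    K,D,R,t,_=cam(n);u=cv2.undistortPoints(np.array(px,float).reshape(-1,1,2),K,D).reshape(-1,2)
    r=np.c_[u,np.ones(len(u))]@R; c=-R.T@t
    z=np.broadcast_to(z,len(u)); s=(z-c[2])/r[:,2]; return c+r*s[:,None]
def cloud(n,d):
    K,D,R,t,_=cam(n);v,u=np.nonzero(d>0);q=cv2.undistortPoints(np.c_[u,v].astype(float).reshape(-1,1,2),K,D).reshape(-1,2)
    X=(np.c_[q,np.ones(len(q))]*d[v,u][:,None]-t)@R
    o=np.full(d.shape+(3,),np.nan);o[v,u]=X;return o
def proj(n,P):
    K,D,R,t,rv=cam(n);return cv2.projectPoints(np.array(P,float).reshape(-1,1,3),rv,t,K,D)[0].reshape(-1,2)
E
python3 - <<'E'
from h import *
Z={n:np.load(n+'0.npz') for n in('top','side')}
for n,box in(('top',(370,200,500,310)),('side',(220,180,420,340))):
    p=Z[n]['p'];a,b,c,d=box
    cr=p[b:d,a:c,::-1];cv2.imwrite(f'pics/{n}_crop.png',cv2.resize(cr,None,fx=4,fy=4,interpolation=cv2.INTER_CUBIC) if n=='top' else cv2.resize(cr,None,fx=3.5,fy=3.5))
p=Z['top']['p'];X=cloud('top',Z['top']['d'])
hsv=cv2.cvtColor(p,cv2.COLOR_RGB2HSV)
# wedge
m=np.zeros(p.shape[:2],bool);m[215:270,405:435]=True
mw=m&(hsv[...,1]>60)&(p[...,0]>130)
P=X[mw];print('wedge n',mw.sum(),np.nanmin(P,0),np.nanmax(P,0))
v,u=np.nonzero(mw);r=cv2.minAreaRect(np.c_[u,v].astype(np.float32));print(cv2.boxPoints(r))
A=np.c_[P[:,:2],np.ones(len(P))];ok=~np.isnan(P[:,0]);print('plane',np.linalg.lstsq(A[ok],P[ok,2],rcond=None)[0])
# board
m=np.zeros(p.shape[:2],bool);m[140:222,268:372]=True
mb=m&(hsv[...,1]<40)&(p.min(2)>150)
mb=mb.astype(np.uint8);h=cv2.convexHull(np.argwhere(mb)[:,::-1].astype(np.int32));r=cv2.minAreaRect(h);b=cv2.boxPoints(r);print('board',b)
W=plane('top',b,0.02);print(W,np.linalg.norm(np.diff(W[:,:2],axis=0),axis=1))
for q in[(300,150),(290,200),(350,200)]:print(X[q[1],q[0]])
print('slate',X[240,320],X[260,440])
E
```

```text
wedge n 564 [ 0.37649449 -0.38237822 -0.00892028] [ 0.51118592 -0.32664929  0.03899521]
[[411.05243 222.15579]
 [425.28137 221.01749]
 [428.57867 262.2337 ]
 [414.34973 263.372  ]]
plane [-0.1602684   0.01973209  0.09325077]
board [[271.48727 157.28265]
 [356.2601  142.80927]
 [366.53348 202.98209]
 [281.76065 217.45547]]
[[ 0.71809312  0.13656364  0.02      ]
 [ 0.76973541 -0.14308097  0.02      ]
 [ 0.57002189 -0.17751839  0.02      ]
 [ 0.51951647  0.09870434  0.02      ]] [0.28437306 0.20266087 0.28080206]
[ 0.74784326  0.04381192 -0.00180051]
[0.57624217 0.07233892 0.0277263 ]
[ 0.57915376 -0.12338295  0.02060962]
slate [ 0.44822409 -0.02669525 -0.0035101 ] [ 0.38705753 -0.41958375  0.00412982]
```

```bash
python3 - <<'E'
from h import *
p=np.load('top0.npz')['p']
cv2.imwrite('pics/top_board.png',cv2.resize(p[130:230,190:380,::-1],None,fx=4,fy=4,interpolation=cv2.INTER_CUBIC))
E
```

```text
(no output)
```

View pics/top_crop.png

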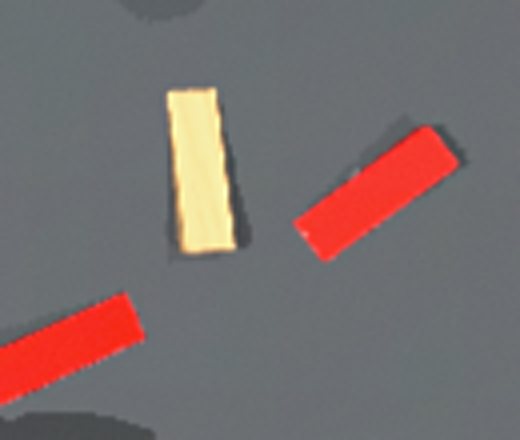

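View pics/side_crop.png

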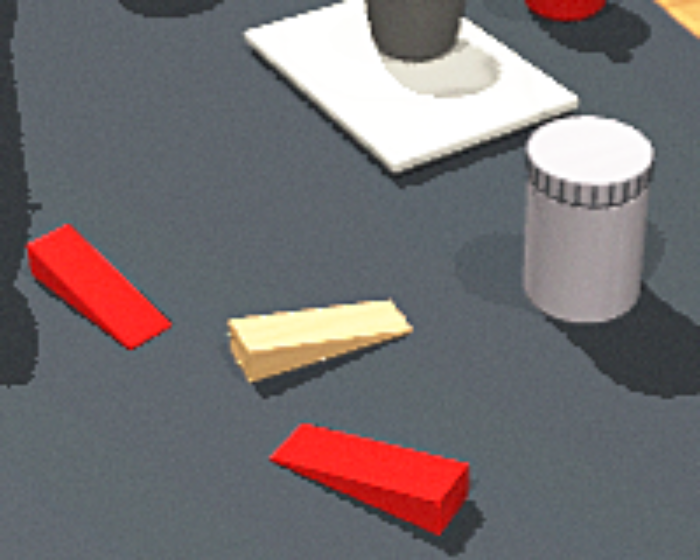

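View pics/top_board.png

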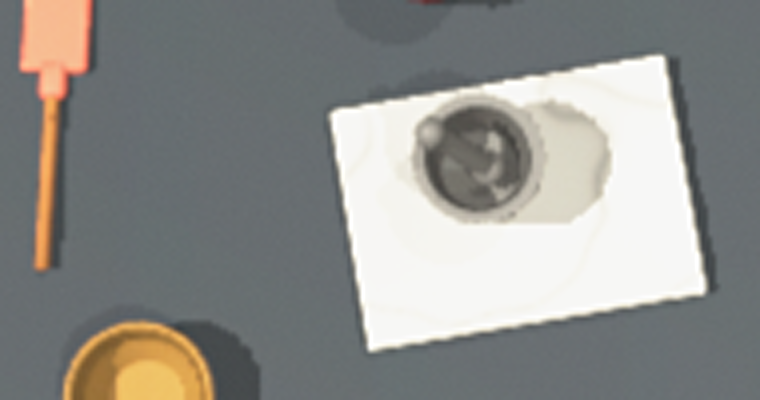

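The crop confirms the beech wedge: top pixels (411..429, 222..263), with its thin end pointing away from the robot. The board's front edge runs from (282,217) to (367,203). Next I'll fit models to the silhouettes.

```bash
cat >> h.py <<'E'
from scipy.optimize import minimize
S=8
def sil(n,P,box):
    a,b,c,d=box;q=(proj(n,P)+0.5-[a,b])*S
    h=cv2.convexHull(q.astype(np.float32)).reshape(-1,2)
    im=np.zeros(((d-b)*S,(c-a)*S),np.uint8);cv2.fillConvexPoly(im,np.round(h*16-8).astype(np.int32),255,shift=4)
    return cv2.resize(im,(c-a,d-b),interpolation=cv2.INTER_AREA)/255.
WEDGE=np.array([[sx*.065,sy*.02,z] for sx,zt in((1,.003),(-1,.030)) for sy in(1,-1) for z in(0,zt)])
BOARD=np.array([[sx*.1,sy*.14,z] for sx in(1,-1) for sy in(1,-1) for z in(.008,.020)])
def place(M,s):
    c,si=np.cos(s[2]),np.sin(s[2]);return np.c_[M[:,0]*c-M[:,1]*si+s[0],M[:,0]*si+M[:,1]*c+s[1],M[:,2]]
def fit(M,s0,views):
    # views: list (name,softmask crop,box)
    f=lambda s:sum(np.abs(sil(n,place(M,s),b)-m).sum() for n,m,b in views)
    best=None
    for k in range(3):
        r=minimize(f,s0,method='Nelder-Mead',options=dict(initial_simplex=np.array([s0]+[np.array(s0)+d for d in np.diag([.006,.006,.05])]),xatol=1e-5,fatol=1e-3));s0=r.x
    return r.x,r.fun
def wmask(n,p,box):
    a,b,c,d=box;h=cv2.cvtColor(p,cv2.COLOR_RGB2HSV)[b:d,a:c]
    m=((h[...,1]>60)&(h[...,0]>8)&(h[...,0]<35)&(h[...,2]>110))
    k,l,st,_=cv2.connectedComponentsWithStats(m.astype(np.uint8));return (l==1+np.argmax(st[1:,4])).astype(float)
def bmask(n,p,box):
    a,b,c,d=box;h=cv2.cvtColor(p,cv2.COLOR_RGB2HSV)[b:d,a:c]
    m=((h[...,1]<50)&(h[...,2]>150)).astype(np.uint8)
    k,l,st,_=cv2.connectedComponentsWithStats(m);m=(l==1+np.argmax(st[1:,4])).astype(np.uint8)
    hl=cv2.convexHull(np.argwhere(m)[:,::-1].astype(np.int32));o=np.zeros_like(m);cv2.fillConvexPoly(o,hl,1);return o.astype(float)
E
python3 - <<'E'
from h import *
Z={n:np.load(n+'0.npz')['p'] for n in('top','side')}
bw={'top':(400,210,440,275),'side':(275,255,350,295)};bb={'top':(260,135,380,225),'side':(280,170,395,235)}
for nm,M,s0,mf,bx in(('wedge',WEDGE,[.44,-.345,.02],wmask,bw),('board',BOARD,[.644,-.02,-.18],bmask,bb)):
    V=[(n,mf(n,Z[n],bx[n]),bx[n]) for n in bx]
    for vv in([V[0]],[V[1]],V):
        s,f=fit(M,s0,vv);print(nm,[v[0] for v in vv],s.round(4),round(f,1),[v[1].sum() for v in vv])
E
```

```text
wedge ['top'] [ 0.4448 -0.3522  0.074 ] 43.4 [np.float64(574.0)]
wedge ['side'] [ 0.4438 -0.3494  0.0667] 251.5 [np.float64(509.0)]
wedge ['top', 'side'] [ 0.4438 -0.3515  0.0607] 310.2 [np.float64(574.0), np.float64(509.0)]
board ['top'] [ 0.6443 -0.0204  0.1817] 192.7 [np.float64(5377.0)]
board ['side'] [ 0.6445 -0.0166  0.1878] 168.0 [np.float64(2735.0)]
board ['top', 'side'] [ 0.6448 -0.0191  0.1829] 386.2 [np.float64(5377.0), np.float64(2735.0)]
```

```bash
cat >> h.py <<'E'
from scipy.spatial.transform import Rotation as Ro
def rel(pos,yaw,flip=0,tilt=0):
    """row for target TCP pos, tool down, jaw axis across a body of heading yaw"""
    s=bot.sense();R=Ro.from_euler('xyz',s['eef_rot'])
    # tool x = -z world ; tool y = +-(body y)
    sg=-1 if flip else 1
    y=sg*np.array([-np.sin(yaw),np.cos(yaw),0]);x=np.array([0,0,-1.]);T=Ro.from_matrix(np.c_[x,y,np.cross(x,y)])
    if tilt: T=Ro.from_rotvec(tilt*np.array([-np.sin(yaw),np.cos(yaw),0]))*T
    d=R.inv().apply(np.array(pos)-s['position'])/.04;r=(R.inv()*T).as_rotvec()/np.radians(8)
    return np.r_[d,r].round(3)
def st():
    s=bot.sense();R=Ro.from_euler('xyz',s['eef_rot']).as_matrix()
    y=R[:,1];print('t',round(s['clock'],2),'pos',s['position'].round(4),'x',R[:,0].round(3),'jawyaw',round(float(np.arctan2(-y[0],y[1])),4),'F',s['contact_force'].round(2),'T',s['torque'].round(2),'g',round(s['grip_width'],3),'j',s['joint_pos'].round(2))
E
python3 - <<'E'
from h import *
st()
for f in(0,1):
    print(rel([.45,.25,.25],.07,f), rel([.415,-.354,.2],.07,f))
Z=np.load('side0.npz')['p'];b=(275,255,350,295)
m=wmask('side',Z,b)
top=np.load('top0.npz')['p']
o1=cv2.resize(Z[255:295,275:350,::-1],None,fx=8,fy=8,interpolation=cv2.INTER_NEAREST)
for s,c in(([.4448,-.3522,.074],(0,0,255)),([.4445,-.3495,.067],(255,0,0))):
    q=(proj('side',place(WEDGE,s))-[275,255]+.5)*8
    for i in range(8):
        for j in range(i):
            if bin(i^j).count('1')==1: cv2.line(o1,tuple(int(v) for v in q[i]),tuple(int(v) for v in q[j]),c,1)
cv2.imwrite('pics/ov1.png',o1); print(m.sum())
print(plane('top',[(406,285),(402,275),(443,256),(451,265)],.015).round(3))
E
```

```text
t 0.1 pos [0.2049 0.6947 0.2303] x [-0.    -0.002 -1.   ] jawyaw -0.2867 F [ 0.19 -0.82  0.01] T [-0.03 -0.02  0.  ] g 0.999 j [-1.38  0.59  0.05  1.61 -0.03  0.94 -0.03]
[-4.740e-01 -8.931e+00  9.022e+00 -2.555e+00 -2.000e-03  1.500e-02] [ 8.0600e-01 -2.3659e+01  1.2453e+01 -2.5550e+00 -2.0000e-03  1.5000e-02]
[-4.7400e-01 -8.9310e+00  9.0220e+00  1.9945e+01  2.1000e-02  3.0000e-03] [ 8.0600e-01 -2.3659e+01  1.2453e+01  1.9945e+01  2.1000e-02  3.0000e-03]
509.0
[[ 0.306 -0.306  0.015]
 [ 0.338 -0.293  0.015]
 [ 0.4   -0.427  0.015]
 [ 0.371 -0.453  0.015]]
```

View pics/ov1.png

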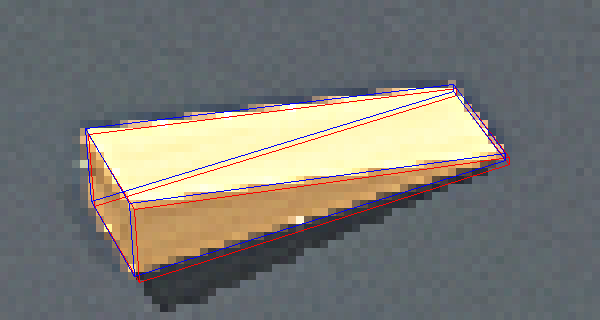

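```bash
python3 -m inch '[[[0,-0.8,0.8,1,0,0],[0,-1.6,1.6,2,0,0],[0,-2.4,2.4,3,0,0],[0,-3.2,3.2,4,0,0],[0,-4.0,4.0,5,0,0],[0,-4.8,4.8,6,0,0],[0,-5.6,5.6,7,0,0],[0,-6.4,6.4,8,0,0]]]' ; python3 - <<'E'
from h import *
st();print(rel([.47,.05,.22],.07,1), rel([.415,-.353,.15],.07,1))
E
```

```text
clock: 0.9
position: [0.3784, 0.3749, 0.2307]
eef_rot: [-0.49, 1.569, -1.899]
contact_force: [0.4, 0.6, 0.0]
grip_width: 0.997
t 0.9 pos [0.3784 0.3749 0.2307] x [-0.001 -0.002 -1.   ] jawyaw -1.4093 F [0.36 0.58 0.04] T [-0.07 -0.03  0.02] g 0.997 j [-1.16  0.37  0.38  2.05 -0.2   0.75 -0.5 ]
[ 2.8200e-01  9.5500e-01  8.3840e+00  1.1906e+01  1.7000e-02 -6.0000e-03] [ 2.0550e+00 -2.0210e+00  1.8103e+01  1.1906e+01  1.7000e-02 -6.0000e-03]
```

```bash
python3 -m inch '[[[0,0.1,1,1,0,0],[0,0.2,2,2,0,0],[0,0.4,3,3,0,0],[0,0.5,4.1,4,0,0],[0,0.6,5.2,5,0,0],[0.1,0.7,6.3,6,0,0],[0.2,0.8,7.3,7,0,0],[0.3,1.0,8.4,8,0,0]]]' 0.5; python3 - <<'E'
from h import *
st();print(rel([.46,-.15,.2],.07,1), rel([.415,-.353,.12],.07,1))
E
```

```text
clock: 1.7
position: [0.4712, 0.0486, 0.219]
eef_rot: [0.077, 1.569, -2.454]
contact_force: [0.4, 0.4, 0.0]
grip_width: 0.746
t 1.7 pos [0.4712 0.0486 0.219 ] x [-0.002 -0.001 -1.   ] jawyaw -2.5309 F [0.36 0.37 0.02] T [ 0.07 -0.07  0.03] g 0.746 j [-0.76  0.37  0.72  2.19 -0.37  0.7  -0.74]
[ 0.483  3.906  3.076  3.872  0.015 -0.005] [ 2.492e+00  7.418e+00  6.903e+00  3.872e+00  1.500e-02 -5.000e-03]
```

```bash
python3 -m inch '[[[0.1,0.8,0.7,0.6,0,0],[0.2,1.6,1.4,1.2,0,0],[0.5,2.4,2.1,1.8,0,0],[0.7,3.2,2.8,2.4,0,0],[1.0,4.0,3.5,3,0,0],[1.3,4.8,4.3,3.5,0,0],[1.6,5.6,5.0,3.9,0,0],[2,6.4,5.8,3.9,0,0]]]' ; python3 - <<'E'
from h import *
st();print(rel([.4147,-.3530,.05],.07,1))
E
```

```text
clock: 2.5
position: [0.4282, -0.2957, 0.1389]
eef_rot: [0.78, 1.569, -2.295]
contact_force: [1.5, 0.9, -0.4]
grip_width: 0.748
t 2.5 pos [ 0.4282 -0.2957  0.1389] x [-0.001 -0.001 -1.   ] jawyaw -3.0751 F [ 1.54  0.9  -0.42] T [-0.09 -0.06 -0.01] g 0.748 j [ 0.03  0.57  0.68  2.16 -0.63  0.61 -0.34]
[ 2.225  1.405  0.429 -0.025  0.01  -0.01 ]
```

```bash
python3 -m inch '[[[0,0.5,0.2,0,0,0],[0,1.0,0.3,0,0,0],[0.4,1.4,0.43,0,0,0],[0.9,1.4,0.43,0,0,0],[1.4,1.4,0.43,0,0,0],[1.8,1.4,0.43,0,0,0],[1.95,1.4,0.43,0,0,0],[1.95,1.4,0.43,0,0,0]]]' ; python3 - <<'E'
from h import *
st();print(rel([.4147,-.3530,.005],.07,1))
p,d=bot.grab_frame('side');cv2.imwrite('pics/s1.png',cv2.resize(p[180:320,220:420,::-1],None,fx=4,fy=4))
p,d=bot.grab_frame('top');cv2.imwrite('pics/t1.png',cv2.resize(p[200:310,360:500,::-1],None,fx=4,fy=4))
E
```

```text
clock: 3.3
position: [0.4142, -0.3523, 0.0603]
eef_rot: [0.001, 1.568, -3.075]
contact_force: [0.1, 0.1, 0.4]
grip_width: 0.75
t 3.3 pos [ 0.4142 -0.3523  0.0603] x [-0.003 -0.    -1.   ] jawyaw -3.0751 F [0.07 0.11 0.42] T [-0.    0.02  0.01] g 0.75 j [ 0.25  0.7   0.52  2.14 -0.75  0.49 -0.15]
[ 1.382  0.017 -0.015 -0.025  0.019  0.   ]
```

View pics/s1.png

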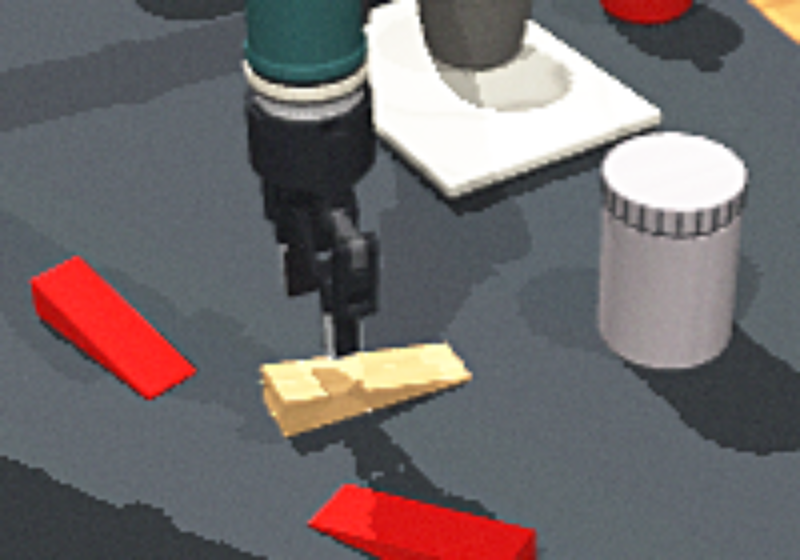

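View pics/t1.png

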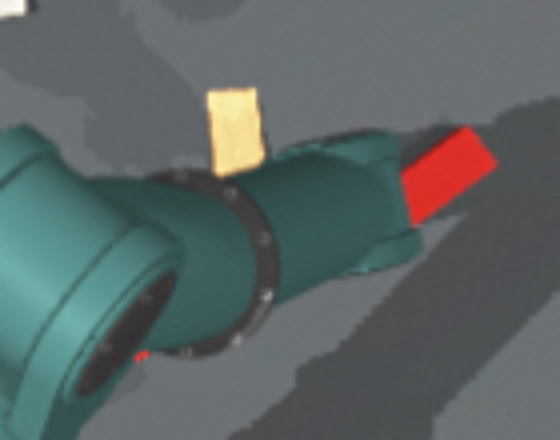

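```bash
python3 - <<'E'
from h import *
for y in(-.032,0,.032):
  for z in(.055,.0603,.0653,.1): print(y,z,((proj('side',[.4142-y*.07,-.3523+y,z])-[220,180]+.5)*4).round(0))
E
```

```text
-0.032 0.055 [[343. 367.]]
-0.032 0.0603 [[342. 360.]]
-0.032 0.0653 [[342. 354.]]
-0.032 0.1 [[340. 308.]]
0 0.055 [[323. 337.]]
0 0.0603 [[323. 331.]]
0 0.0653 [[322. 324.]]
0 0.1 [[320. 280.]]
0.032 0.055 [[304. 309.]]
0.032 0.0603 [[304. 303.]]
0.032 0.0653 [[304. 296.]]
0.032 0.1 [[301. 252.]]
```

```bash
python3 -m inch '[[[0.3,0,0,0,0,0],[0.6,0,0,0,0,0],[0.9,0,0,0,0,0],[1.1,0,0,0,0,0],[1.25,0,0,0,0,0],[1.35,0,0,0,0,0],[1.4,0,0,0,0,0],[1.4,0,0,0,0,0]]]' ; python3 - <<'E'
from h import *
st()
p,d=bot.grab_frame('side');cv2.imwrite('pics/s2.png',cv2.resize(p[200:320,240:400,::-1],None,fx=5,fy=5))
E
```

```text
clock: 4.2
position: [0.4147, -0.3532, 0.0052]
eef_rot: [0.987, 1.569, -2.088]
contact_force: [0.8, -0.3, 0.7]
grip_width: 0.749
t 4.2 pos [ 0.4147 -0.3532  0.0052] x [-0.001 -0.002 -1.   ] jawyaw -3.0752 F [ 0.81 -0.26  0.73] T [ 0.05 -0.01  0.06] g 0.749 j [ 0.34  0.78  0.4   2.15 -0.83  0.38 -0.07]
```

View pics/s2.png

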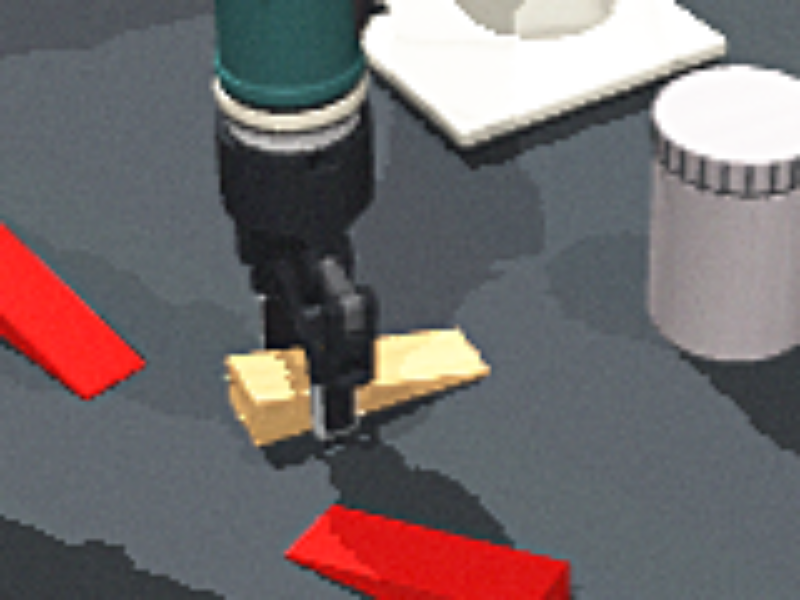

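```bash
python3 -m inch '[[[0.06,0,0,0,0,0],[0.06,0,0,0,0,0],[0.06,0,0,0,0,0],[0.06,0,0,0,0,0],[0.06,0,0,0,0,0],[0.06,0,0,0,0,0],[0.06,0,0,0,0,0],[0.06,0,0,0,0,0]]]' -1 70; python3 - <<'E'
from h import *
st()
E
```

```text
clock: 5.05
position: [0.415, -0.3535, 0.0035]
eef_rot: [1.426, 1.568, -1.649]
contact_force: [-0.2, 0.2, 5.7]
grip_width: 0.451
t 5.05 pos [ 0.415  -0.3535  0.0035] x [-0.    -0.002 -1.   ] jawyaw -3.0752 F [-0.17  0.18  5.67] T [0.12 0.13 0.08] g 0.451 j [ 0.34  0.78  0.4   2.15 -0.84  0.37 -0.07]
```

```bash
python3 -m inch '[[[-0.1,0,0,0,0,0],[-0.3,0,0,0,0,0],[-0.5,0,0,0,0,0],[-0.7,0,0,0,0,0],[-0.8,0,0,0,0,0],[-0.8,0,0,0,0,0],[-0.8,0,0,0,0,0],[-0.8,0,0,0,0,0]]]' ; python3 - <<'E'
from h import *
st();print(rel([.435,-.0583,.036],.183,1))
p,d=bot.grab_frame('side');cv2.imwrite('pics/s3.png',cv2.resize(p[200:320,240:400,::-1],None,fx=5,fy=5))
E
```

```text
clock: 5.85
position: [0.4149, -0.3532, 0.0352]
eef_rot: [1.244, 1.569, -1.831]
contact_force: [-0.1, -0.3, -1.1]
grip_width: 0.448
t 5.85 pos [ 0.4149 -0.3532  0.0352] x [-0.001 -0.002 -1.   ] jawyaw -3.0752 F [-0.12 -0.27 -1.05] T [ 0.06  0.   -0.01] g 0.448 j [ 0.29  0.73  0.47  2.15 -0.79  0.44 -0.11]
[-3.400e-02 -7.324e+00 -9.920e-01 -8.350e-01  6.000e-03 -1.400e-02]
```

View pics/s3.png

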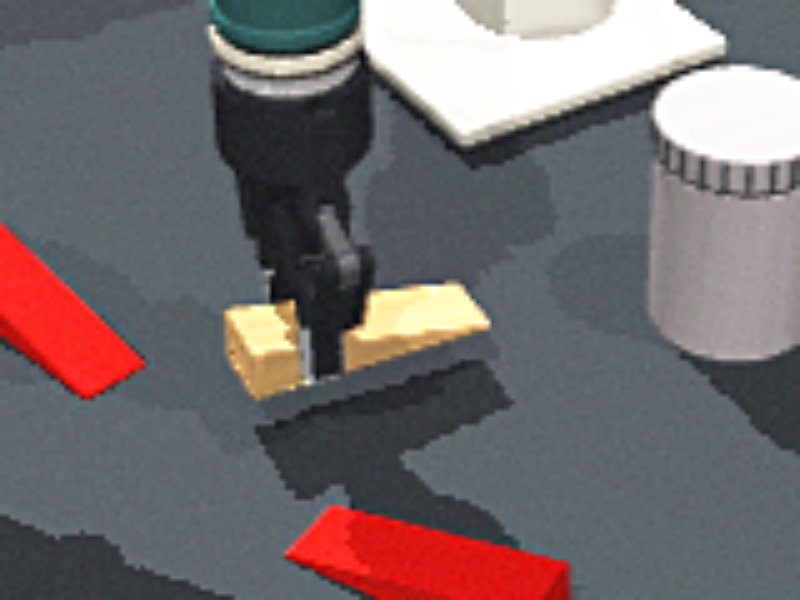

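The wedge is lifted level in the jaws (heel at crop (245,350), tip at (490,325)), with its shadow detached. Carrying it to the pre-insert pose.

```bash
python3 -m inch '[[[0,-0.8,-0.2,0,0,0],[0,-1.8,-0.3,-0.1,0,0],[0,-2.9,-0.5,-0.3,0,0],[0,-4.0,-0.6,-0.5,0,0],[0,-5.1,-0.7,-0.7,0,0],[0,-6.2,-0.85,-0.84,0,0],[0,-7,-0.95,-0.84,0,0],[0,-7.32,-0.99,-0.84,0,0]]]' ; python3 - <<'E'
from h import *
st();print(rel([.435,-.0583,.012],.183,1))
for n in('side','top'):
    p,d=bot.grab_frame(n);np.savez(n+'1.npz',p=p,d=d)
    b=(200,140,360,260) if n=='side' else (250,130,410,250)
    cv2.imwrite(f'pics/{n}4.png',cv2.resize(p[b[1]:b[3],b[0]:b[2],::-1],None,fx=5,fy=5))
E
```

```text
clock: 6.7
position: [0.4346, -0.0543, 0.0342]
eef_rot: [-0.623, 1.568, 2.708]
contact_force: [0.8, -0.2, -1.1]
grip_width: 0.454
t 6.7 pos [ 0.4346 -0.0543  0.0342] x [-0.002  0.001 -1.   ] jawyaw -2.9523 F [ 0.78 -0.17 -1.12] T [-0.06  0.04  0.02] g 0.454 j [-0.23  0.66  0.34  2.37 -0.97  0.25 -0.38]
[0.555 0.102 0.009 0.045 0.014 0.01 ]
```

View pics/side4.png

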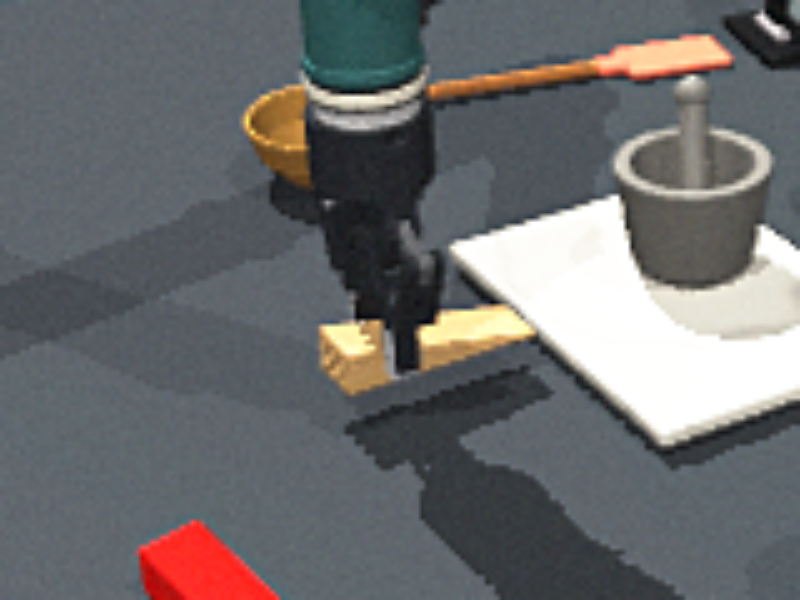

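View pics/top4.png

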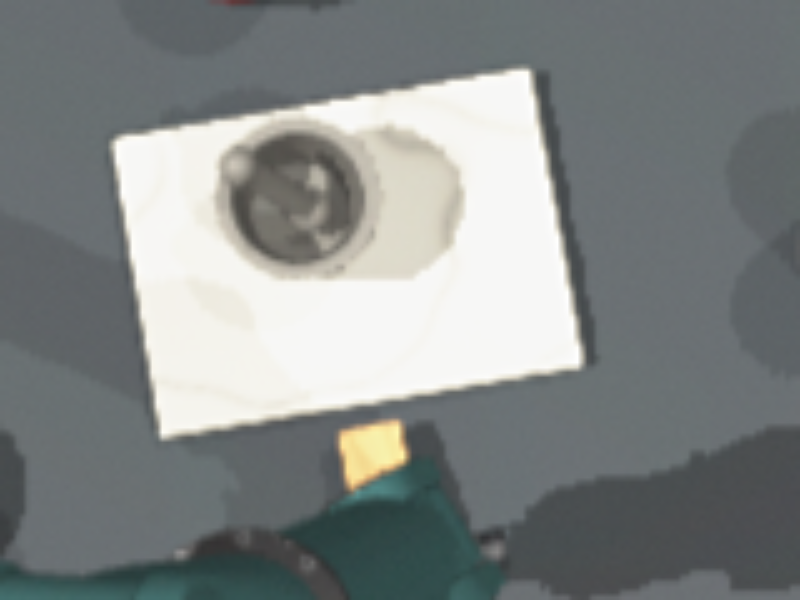

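```bash
python3 -m inch '[[[0.1,0.1,0,0.045,0,0],[0.25,0.1,0,0.045,0,0],[0.4,0.1,0,0.045,0,0],[0.55,0.1,0,0.045,0,0],[0.65,0.1,0,0.045,0,0],[0.7,0.1,0,0.045,0,0],[0.7,0.1,0,0.045,0,0],[0.7,0.1,0,0.045,0,0]]]' ; cat > look.py <<'E'
from h import *
import sys
k=sys.argv[1]
st()
for n in('side','top'):
    p,d=bot.grab_frame(n);np.savez(n+k+'.npz',p=p,d=d)
    b=(200,140,360,260) if n=='side' else (270,180,350,240)
    f=5 if n=='side' else 10
    cv2.imwrite(f'pics/{n}_{k}.png',cv2.resize(p[b[1]:b[3],b[0]:b[2],::-1],None,fx=f,fy=f))
E
python3 look.py 5
```

```text
clock: 7.6
position: [0.4357, -0.0598, 0.0063]
eef_rot: [0.028, 1.569, -2.931]
contact_force: [0.4, -0.4, 0.4]
grip_width: 0.448
t 7.6 pos [ 0.4357 -0.0598  0.0063] x [-0.001 -0.    -1.   ] jawyaw -2.9593 F [ 0.43 -0.45  0.45] T [-0.03  0.03 -0.03] g 0.448 j [-0.13  0.7   0.22  2.37 -1.04  0.16 -0.31]
```

View pics/side_5.png

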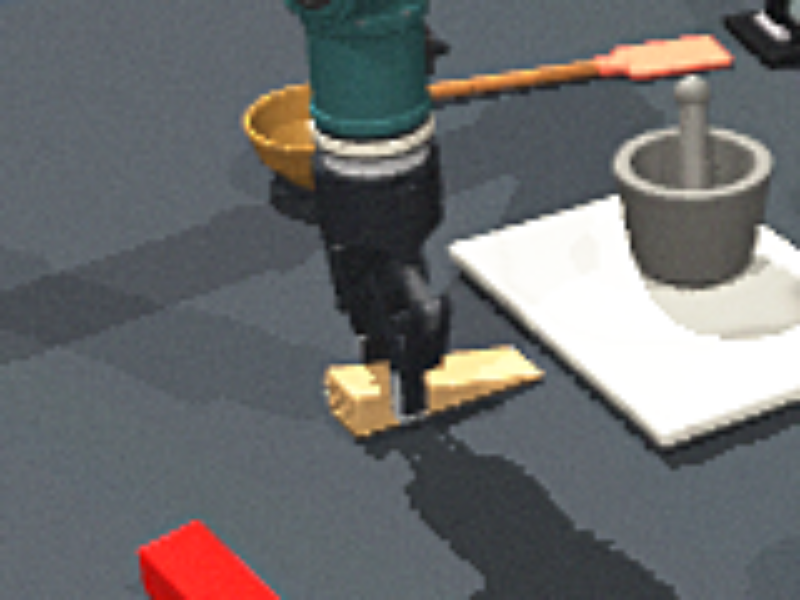

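View pics/top_5.png

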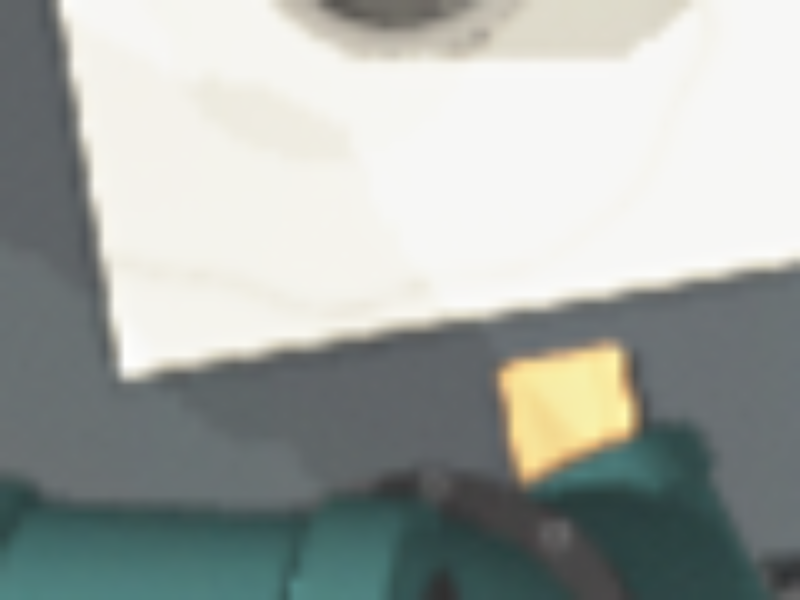

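```bash
cat > rel_tip.py <<'E'
from h import *
import sys
k=sys.argv[1];zl=float(sys.argv[2])
p=np.load('top'+k+'.npz')['p']
bb=(260,135,380,225)
sb,f=fit(BOARD,[.6443,-.0204,.1817],[('top',bmask('top',p,bb),bb)]);print('board top',sb.round(4),f)
box=(312,205,342,int(sys.argv[3]))
a,b,c,d=box;h=cv2.cvtColor(p,cv2.COLOR_RGB2HSV)[b:d,a:c]
m=((h[...,1]>60)&(h[...,0]>8)&(h[...,0]<35)&(h[...,2]>110)).astype(float)
W=WEDGE.copy();W[:,2]+=zl
s=bot.sense()['position']
sw,f=fit(W,[s[0]+.03,s[1]+.005,.183],[('top',m,box)]);print('wedge',sw.round(4),f,m.sum())
ps,ps2=np.load('side'+k+'.npz')['p'],None
def inb(s,pt):
    cs,sn=np.cos(s[2]),np.sin(s[2]);e=np.array(pt)-s[:2];return np.array([e[0]*cs+e[1]*sn,-e[0]*sn+e[1]*cs])
tip=sw[:2]+.065*np.array([np.cos(sw[2]),np.sin(sw[2])])
q=inb(sb,tip);print('tip: gap to edge mm',(-.1-q[0])*1e3,'lateral mm',q[1]*1e3,'yaw diff',sw[2]-sb[2])
E
python3 rel_tip.py 5 .0025 222
```

```text
board top [ 0.6443 -0.0204  0.1816] 193.69411764705885
wedge [ 0.4677 -0.0577  0.2164] 9.03921568627451 92.0
tip: gap to edge mm 15.470466249546108 lateral mm -2.5421997952634334 yaw diff 0.03477920891216474
```

```bash
cat > rel2.py <<'E'
from h import *
import sys
k=sys.argv[1];zl=float(sys.argv[2])
W=WEDGE.copy();W[:,2]+=zl
s0=bot.sense()['position'];s0=np.array([s0[0]+.03,s0[1]+.005,.183])
def prep(n,box):
    p=np.load(n+k+'.npz')['p'];a,b,c,d=box;q=p[b:d,a:c];h=cv2.cvtColor(q,cv2.COLOR_RGB2HSV)
    m=((h[...,1]>60)&(h[...,0]>8)&(h[...,0]<35)&(h[...,2]>110)).astype(np.uint8)
    kk,l,stt,_=cv2.connectedComponentsWithStats(m)
    # occluders: teal or black
    occ=((h[...,0]>75)&(h[...,0]<100)&(h[...,1]>110))|(h[...,2]<45)
    occ=cv2.dilate(occ.astype(np.uint8),np.ones((3,3)))
    return m.astype(float),1-occ.astype(float)*(1),box
V={'top':prep('top',(310,205,345,232)),'side':prep('side',(258,202,315,235))}
cv2.imwrite('pics/m.png',np.hstack([cv2.resize((v[0]*255*.6+v[1]*100).astype(np.uint8),(400,280),interpolation=0) for v in V.values()]))
def cost(s,ns):return sum((np.abs(sil(n,place(W,s),V[n][2])-V[n][0])*V[n][1]).sum() for n in ns)
for ns in(['top'],['side'],['top','side']):
    best=[]
    for y0 in(.16,.2):
        s=s0.copy();s[2]=y0
        for _ in range(3):
            r=minimize(cost,s,args=(ns,),method='Nelder-Mead',options=dict(initial_simplex=np.array([s]+[s+d for d in np.diag([.005,.005,.04])]),xatol=1e-5,fatol=1e-3));s=r.x
        best.append((r.fun,s))
    print(ns,[(round(f,1),s.round(4)) for f,s in best])
    s=min(best,key=lambda t:t[0])[1]
    for yw in(.16,.18,.2,.22,.24):
        r=minimize(lambda t:cost([t[0]-.03+.03*1,t[1],yw],ns),s[:2],method='Nelder-Mead',options=dict(initial_simplex=[s[:2],s[:2]+[.003,0],s[:2]+[0,.003]],xatol=1e-5))
        print(yw,round(r.fun,2),r.x.round(4))
E
python3 rel2.py 5 .0025
```

```text
['top'] [(np.float64(85.7), array([ 0.4662, -0.052 ,  0.1245])), (np.float64(85.7), array([ 0.4664, -0.0519,  0.1212]))]
0.16 86.14 [ 0.4669 -0.0539]
0.18 86.85 [ 0.4671 -0.055 ]
0.2 87.64 [ 0.4672 -0.0558]
0.22 89.04 [ 0.4674 -0.0566]
0.24 90.56 [ 0.4676 -0.0574]
['side'] [(np.float64(65.9), array([ 0.4636, -0.0516,  0.2034])), (np.float64(65.9), array([ 0.4636, -0.0516,  0.2036]))]
0.16 69.54 [ 0.4637 -0.0517]
0.18 67.02 [ 0.4637 -0.0517]
0.2 66.02 [ 0.4635 -0.0517]
0.22 66.5 [ 0.4634 -0.052 ]
0.24 68.41 [ 0.4633 -0.0518]Traceback (most recent call last):
  File "rel2.py", line 22, in <module>
    r=minimize(cost,s,args=(ns,),method='Nelder-Mead',options=dict(initial_simplex=np.array([s]+[s+d for d in np.diag([.005,.005,.04])]),xatol=1e-5,fatol=1e-3));s=r.x
    res = _minimize_neldermead(fun, x0, args, callback, bounds=bounds,
                               **options)
    fxr = func(xr)
    fx = function(np.copy(x), *(wrapper_args + args))
  File "rel2.py", line 16, in cost
    def cost(s,ns):return sum((np.abs(sil(n,place(W,s),V[n][2])-V[n][0])*V[n][1]).sum() for n in ns)
                          ~~~^^^^^^^^^^^^^^^^^^^^^^^^^^^^^^^^^^^^^^^^^^^^^^^^^^^^^^^^^^^^^^^^^^^^^^^
  File "rel2.py", line 16, in <genexpr>
    def cost(s,ns):return sum((np.abs(sil(n,place(W,s),V[n][2])-V[n][0])*V[n][1]).sum() for n in ns)
                                      ~~~^^^^^^^^^^^^^^^^^^^^^^
  File "h.py", line 18, in sil
    a,b,c,d=box;q=(proj(n,P)+0.5-[a,b])*S
                   ~~~~^^^^^
  File "h.py", line 14, in proj
    K,D,R,t,rv=cam(n);return cv2.projectPoints(np.array(P,float).reshape(-1,1,3),rv,t,K,D)[0].reshape(-1,2)
               ~~~^^^
  File "h.py", line 4, in cam
    c=bot.camera_params(n);K=np.array([[c['fx'],0,c['cx']],[0,c['fy'],c['cy']],[0,0,1]]);R=cv2.Rodrigues(c['rvec'])[0];return K,c['D'],R,c['tvec'],c['rvec']
ValueError: time passes only in moves, steps and waits
```

View pics/m.png

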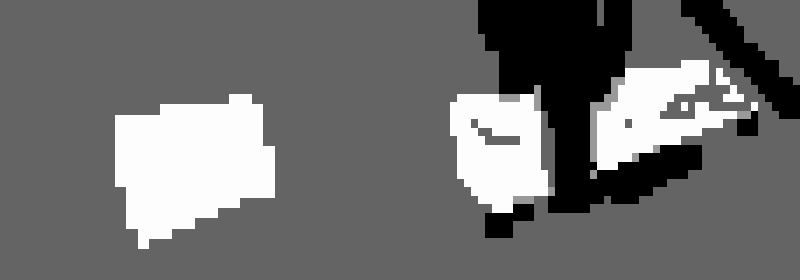

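```bash
python3 -m inch '[[[0,-0.04,0,0,0,0],[0.02,-0.04,0,0,0,0],[0.04,-0.04,0,0,0,0],[0.06,-0.04,0,0,0,0],[0.06,-0.04,-0.1,0,0,0],[0.06,-0.04,-0.2,0,0,0],[0.06,-0.04,-0.25,0,0,0],[0.06,-0.04,-0.25,0,0,0]]]' ; python3 look.py 6
```

```text
clock: 8.5
position: [0.4461, -0.0562, 0.004]
eef_rot: [0.965, 1.57, -1.993]
contact_force: [-0.0, -0.8, -0.8]
grip_width: 0.453
t 8.5 pos [ 0.4461 -0.0562  0.004 ] x [-0.    -0.001 -1.   ] jawyaw -2.9583 F [-0.03 -0.83 -0.84] T [-0.02  0.03 -0.06] g 0.453 j [-0.15  0.71  0.24  2.35 -1.04  0.18 -0.33]
```

View pics/side_6.png

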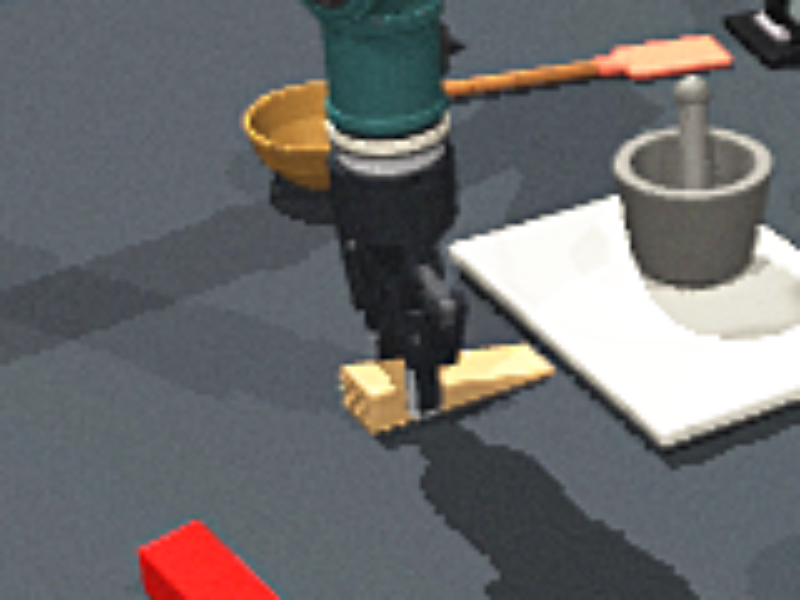

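View pics/top_6.png

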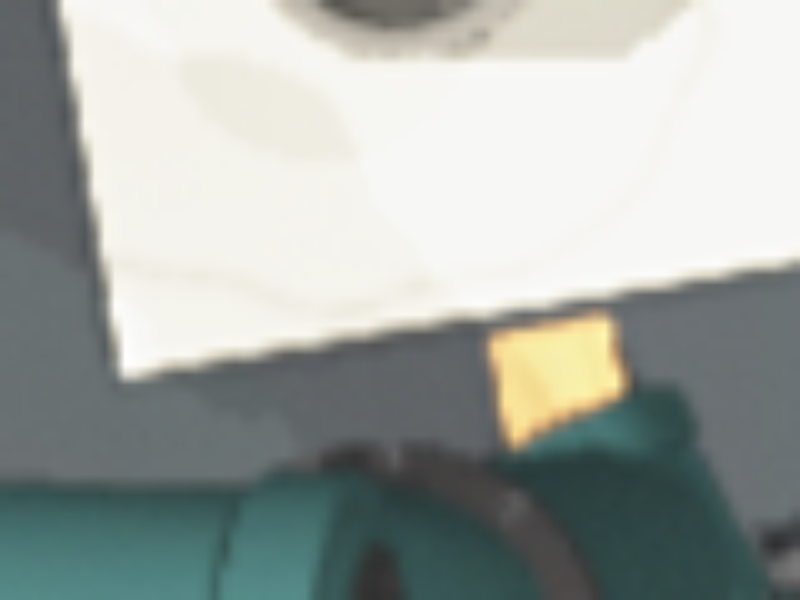

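```bash
python3 -m inch '[[[0.02,0,0,0,0,0],[0.03,0,0,0,0,0],[0.04,0,0,0,0,0],[0.04,0,0,0,0,0],[0.04,0,0,0,0,0],[0.04,0,0,0,0,0],[0.04,0,0,0,0,0],[0.04,0,0,0,0,0]]]'; python3 -c "
from h import *
st()"
```

```text
clock: 9.4
position: [0.4452, -0.0563, 0.0034]
eef_rot: [-1.197, 1.571, 2.127]
contact_force: [-2.3, 0.0, 13.4]
grip_width: 0.448
t 9.4 pos [ 0.4452 -0.0563  0.0034] x [-0.  0. -1.] jawyaw -2.959 F [-2.26  0.04 13.38] T [-0.02  0.28  0.05] g 0.448 j [-0.15  0.71  0.23  2.35 -1.04  0.18 -0.32]
```

```bash
python3 -m inch '[[[0.01,0,-0.1,0,0,0],[0.01,0,-0.2,0,0,0],[0.01,0,-0.3,0,0,0],[0.01,0,-0.4,0,0,0],[0.01,0,-0.5,0,0,0],[0.01,0,-0.6,0,0,0],[0.01,0,-0.65,0,0,0],[0.01,0,-0.65,0,0,0]]]' - 100; python3 look.py 7
```

```text
clock: 10.2
position: [0.4695, -0.0522, 0.0036]
eef_rot: [-0.071, 1.57, -3.031]
contact_force: [-4.1, -0.1, 11.0]
grip_width: 0.442
t 10.2 pos [ 0.4695 -0.0522  0.0036] x [-0.001 -0.    -1.   ] jawyaw -2.96 F [-4.09 -0.09 11.  ] T [-0.26  0.65 -0.04] g 0.442 j [-0.21  0.73  0.31  2.3  -1.01  0.24 -0.37]
```

View pics/side_7.png

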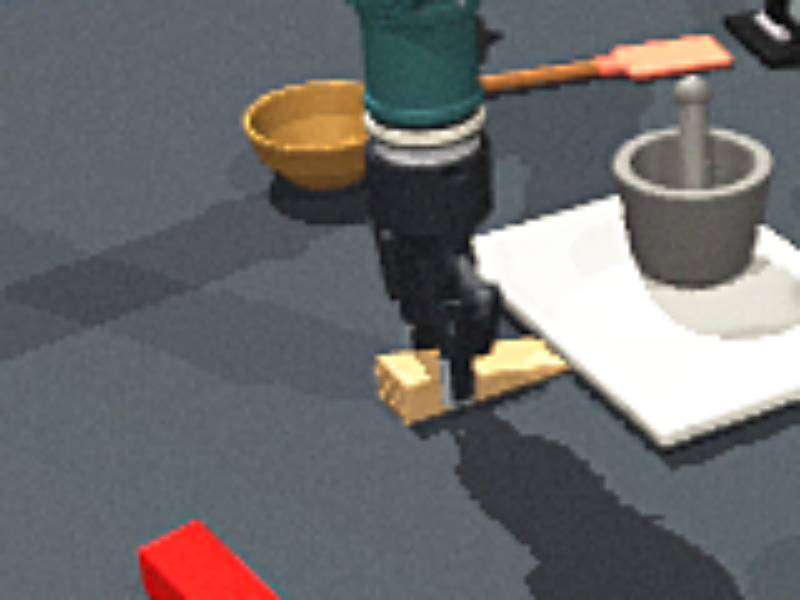

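View pics/top_7.png

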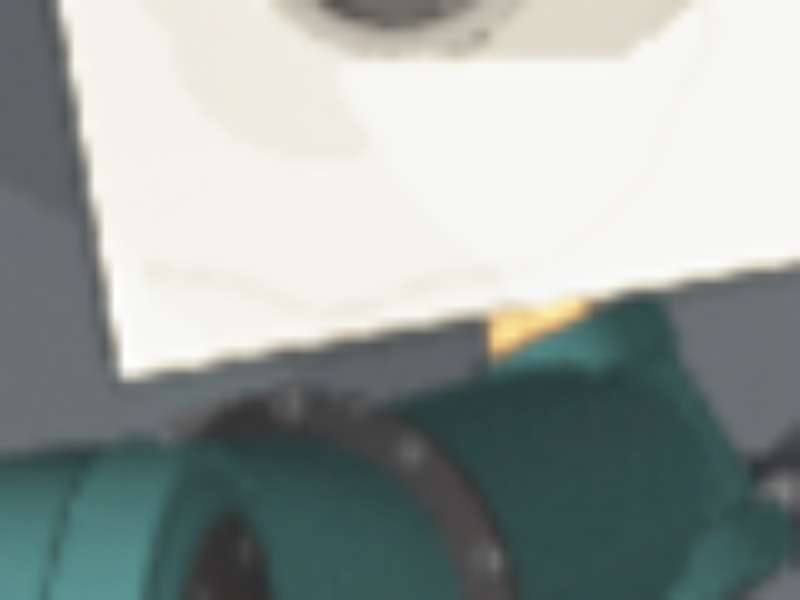

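```bash
python3 -m inch '[[[0,-0.02,-0.1,0,0,0],[0,-0.02,-0.2,0,0,0],[0,-0.02,-0.3,0,0,0],[0,-0.02,-0.4,0,0,0],[0,-0.02,-0.5,0,0,0],[0,-0.02,-0.6,0,0,0],[0,-0.02,-0.7,0,0,0],[0,-0.02,-0.75,0,0,0]]]'; python3 look.py 8
```

```text
clock: 11.1
position: [0.4886, -0.0475, 0.0036]
eef_rot: [-0.24, 1.555, 3.08]
contact_force: [-16.3, -2.2, 20.5]
grip_width: 0.445
t 11.1 pos [ 0.4886 -0.0475  0.0036] x [-0.016  0.001 -1.   ] jawyaw -2.9626 F [-16.26  -2.18  20.45] T [-1.13  3.24  0.03] g 0.445 j [-0.27  0.76  0.39  2.25 -0.97  0.32 -0.43]
```

View pics/side_8.png

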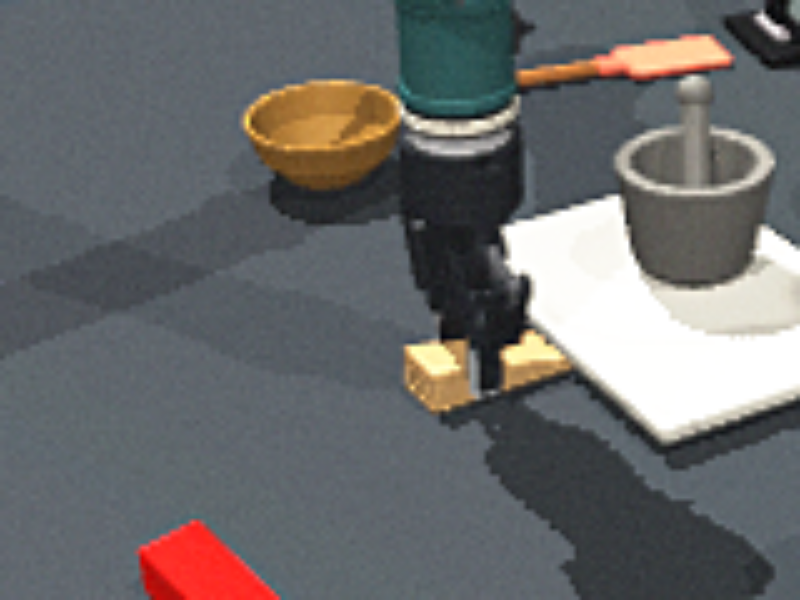

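View pics/top_8.png

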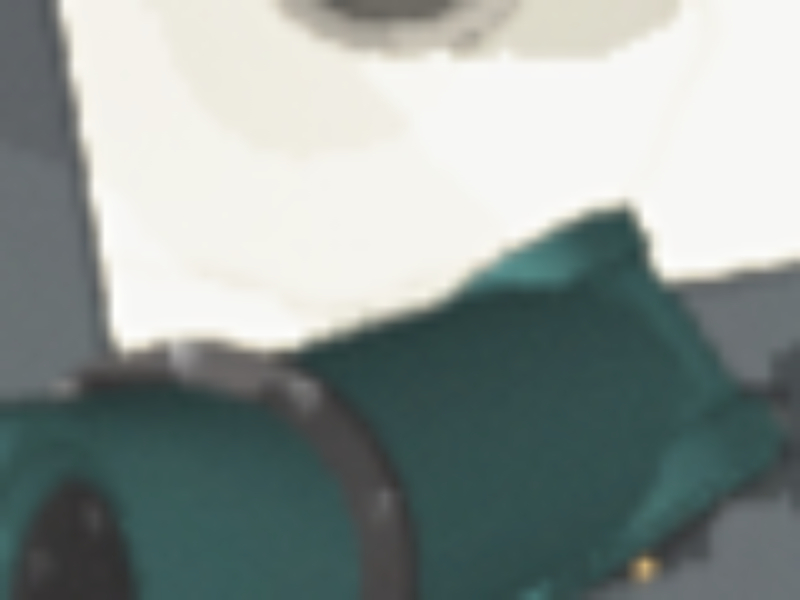

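```bash
python3 -c "
from h import *
print(rel([.5022,-.045,.0036],.182,1))"
python3 -m inch '[[[-0.01,0,-0.2,0,0.05,0],[-0.01,0,-0.3,0,0.1,0],[-0.01,0,-0.35,0,0.1,0],[-0.01,0,-0.4,0,0.1,0],[-0.01,0,-0.45,0,0.1,0],[-0.01,0,-0.5,0,0.1,0],[-0.01,0,-0.5,0,0.1,0],[-0.01,0,-0.5,0,0.1,0]]]'; python3 look.py 9
```

```text
[-0.006 -0.    -0.335 -0.02   0.105  0.026]
clock: 12.0
position: [0.4991, -0.0453, 0.0036]
eef_rot: [-0.459, 1.555, 2.859]
contact_force: [-14.9, -4.0, 17.4]
grip_width: 0.437
t 12.0 pos [ 0.4991 -0.0453  0.0036] x [-0.015  0.004 -1.   ] jawyaw -2.9648 F [-14.94  -4.01  17.42] T [-1.06  2.97  0.05] g 0.437 j [-0.29  0.76  0.4   2.23 -0.96  0.34 -0.45]
```

View pics/side_9.png

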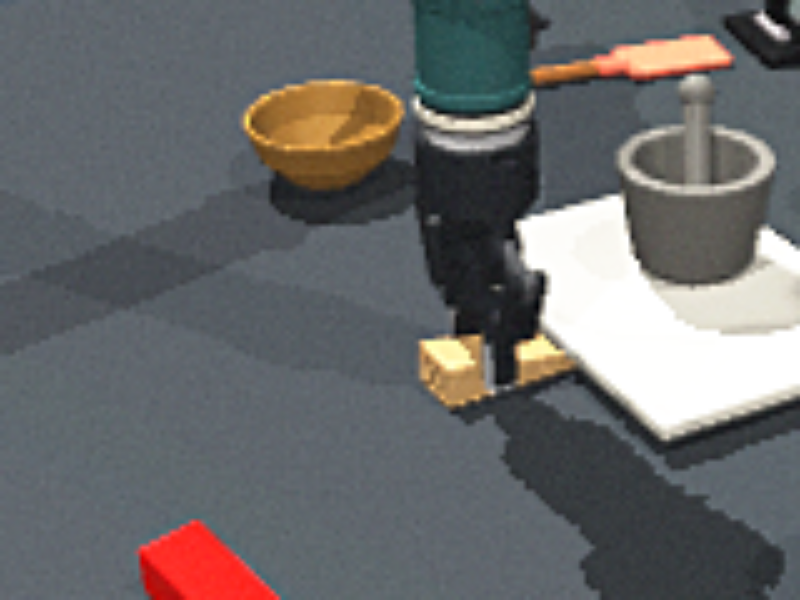

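```bash
cat > bfit.py <<'E'
import h,sys
from h import *
_c={n:cam(n) for n in('top','side')}; h.cam=lambda n:_c[n]
def pl(s):  # s: x,y,yaw of back-foot line pose, lift L of front edge(m), roll
    M=BOARD.copy(); th=np.arcsin(s[3]/.19)
    x=M[:,0]-.09;X=x*np.cos(th)+M[:,2]*np.sin(th);Z=-x*np.sin(th)+M[:,2]*np.cos(th)
    M=np.c_[X+.09,M[:,1],Z];return place(M,s[:3])
bb={'top':(260,135,380,225),'side':(280,165,395,235)}
def prep(n,k):
    p=np.load(n+k+'.npz')['p'];a,b,c,d=bb[n];q=p[b:d,a:c];hs=cv2.cvtColor(q,cv2.COLOR_RGB2HSV)
    g=np.zeros_like(q[...,0],float)
    v=hs[...,2].astype(float);soft=np.clip((v-110)/(215-110),0,1)*(hs[...,1]<60)
    m=soft;occ=((hs[...,0]>70)&(hs[...,0]<105)&(hs[...,1]>90))|(v<40)|((hs[...,1]>60)&(hs[...,0]<40))
    # mortar region & interior: outside weights
    occ=cv2.dilate(occ.astype(np.uint8),np.ones((7,7)))
    return m,1.-occ
def run(k,base):
    for ns in(['top'],['side']):
        V={n:prep(n,k) for n in ns}
        W={}
        for n in ns:
            s_=sil(n,pl(base),bb[n]);band=cv2.dilate(s_,np.ones((9,9)))-cv2.erode(s_,np.ones((9,9)))
            w=V[n][1]*(band>.3)
            P=(proj(n,[[.70,.01,z] for z in(.02,.06,.1,.14)])-np.array(bb[n][:2])).astype(int)
            mm=np.ones_like(w)
            for q in P: cv2.circle(mm,tuple(int(t) for t in q),24 if n=='side' else 20,0,-1)
            W[n]=w*mm
        def cost(s):return sum(((sil(n,pl(s),bb[n])-V[n][0])**2*W[n]).sum() for n in ns)
        s=np.array(base)
        for _ in range(4):
            r=minimize(cost,s,method='Nelder-Mead',options=dict(initial_simplex=np.array([s]+[s+d for d in np.diag([.004,.004,.03,.005])]),xatol=1e-5,fatol=1e-4,maxiter=400));s=r.x
        print(k,ns,'x y yaw edge-lift',s.round(4),'foot lift mm',round(s[3]/.19*.17*1e3,1),'cost',round(r.fun,1))
for k in sys.argv[1:]: run(k,[.6445,-.0187,.183,.002])
E
python3 bfit.py 0 5 9
```

```text
0 ['top'] x y yaw edge-lift [ 0.6441 -0.0206  0.1832  0.004 ] foot lift mm 3.6 cost 10.9
0 ['side'] x y yaw edge-lift [ 0.644  -0.0165  0.1689 -0.002 ] foot lift mm -1.8 cost 25.4
5 ['top'] x y yaw edge-lift [ 0.6442 -0.0209  0.1813  0.0046] foot lift mm 4.1 cost 10.6
5 ['side'] x y yaw edge-lift [ 6.438e-01 -1.840e-02  1.733e-01 -4.000e-04] foot lift mm -0.4 cost 25.5
9 ['top'] x y yaw edge-lift [ 0.6448 -0.0208  0.1749  0.0134] foot lift mm 12.0 cost 48.9
9 ['side'] x y yaw edge-lift [ 0.6427 -0.0169  0.181   0.0017] foot lift mm 1.5 cost 20.4
```

```bash
cat > ecc.py <<'E'
from h import *
import sys
a,b=sys.argv[1:3]
A=np.load(f'side{a}.npz')['p'];B=np.load(f'side{b}.npz')['p']
c,si=np.cos(.183),np.sin(.183)
def w(x,y,z):return [.6445+x*c-y*si,-.0187+x*si+y*c,z]
for nm,pt in(('FR corner',(-.1,-.14)),('front edge right -.1',(-.1,-.10)),('right side -.05',(-.05,-.14)),('BR corner',(.1,-.14)),('BL',(.1,.14))):
    u=proj('side',w(*pt,.014))[0];g=(proj('side',w(*pt,.024))[0]-u)/10
    gx=(proj('side',w(pt[0]+.01,pt[1],.014))[0]-u)/10
    r=9;x0,y0=int(u[0])-r,int(u[1])-r
    f=lambda P:cv2.cvtColor(P,cv2.COLOR_RGB2GRAY)[y0-4:y0+2*r+5,x0-4:x0+2*r+5].astype(np.float32)
    M=np.eye(2,3,dtype=np.float32)
    try:
        cc,M=cv2.findTransformECC(f(A),f(B),M,cv2.MOTION_TRANSLATION,(3,200,1e-6),None,3)
        print(nm,u.round(0),'shift px',M[:,2].round(2),'px/mm up',g.round(3),'px/mm back',gx.round(3),'cc',round(cc,3))
    except cv2.error as e: print(nm,'fail')
E
python3 ecc.py 5 9; python3 ecc.py 0 5;python3 ecc.py 5 8
```

```text
FR corner [332. 228.] shift px [ 0.13 -0.96] px/mm up [-0.003 -0.278] px/mm back [ 0.281 -0.1  ] cc 0.986
front edge right -.1 [326. 222.] shift px [ 0.17 -0.89] px/mm up [-0.005 -0.274] px/mm back [ 0.277 -0.096] cc 0.983
right side -.05 [346. 223.] shift px [ 0.89 -1.08] px/mm up [ 0.003 -0.276] px/mm back [ 0.272 -0.097] cc 0.988
BR corner [385. 209.] shift px [ 0.02 -0.01] px/mm up [ 0.017 -0.268] px/mm back [ 0.247 -0.088] cc 0.999
BL [338. 176.] shift px [ 0.5  -0.61] px/mm up [-0.    -0.243] px/mm back [ 0.228 -0.068] cc 0.974
FR corner [332. 228.] shift px [0.01 0.03] px/mm up [-0.003 -0.278] px/mm back [ 0.281 -0.1  ] cc 1.0
front edge right -.1 [326. 222.] shift px [0.02 0.03] px/mm up [-0.005 -0.274] px/mm back [ 0.277 -0.096] cc 1.0
right side -.05 [346. 223.] shift px [0.01 0.02] px/mm up [ 0.003 -0.276] px/mm back [ 0.272 -0.097] cc 1.0
BR corner [385. 209.] shift px [0.02 0.01] px/mm up [ 0.017 -0.268] px/mm back [ 0.247 -0.088] cc 1.0
BL [338. 176.] shift px [0.   0.01] px/mm up [-0.    -0.243] px/mm back [ 0.228 -0.068] cc 0.993
FR corner [332. 228.] shift px [ 0.17 -0.39] px/mm up [-0.003 -0.278] px/mm back [ 0.281 -0.1  ] cc 0.957
front edge right -.1 [326. 222.] shift px [ 0.21 -0.3 ] px/mm up [-0.005 -0.274] px/mm back [ 0.277 -0.096] cc 0.97
right side -.05 [346. 223.] shift px [-0.71 -0.13] px/mm up [ 0.003 -0.276] px/mm back [ 0.272 -0.097] cc 0.996
BR corner [385. 209.] shift px [ 0.02 -0.01] px/mm up [ 0.017 -0.268] px/mm back [ 0.247 -0.088] cc 1.0
BL [338. 176.] shift px [ 0.26 -0.3 ] px/mm up [-0.    -0.243] px/mm back [ 0.228 -0.068] cc 0.933
```

```bash
cat > dep.py <<'E'
from h import *
import sys
c,si=np.cos(.183),np.sin(.183)
ks=sys.argv[1:]
def pts(n,k):
    z=np.load(n+k+'.npz');p=z['p'];X=cloud(n,z['d']);hs=cv2.cvtColor(p,cv2.COLOR_RGB2HSV)
    white=cv2.erode(((hs[...,1]<40)&(hs[...,2]>165)).astype(np.uint8),np.ones((3,3)))>0
    e=X[...,:2]-[.6445,-.0187];bx=e[...,0]*c+e[...,1]*si;by=-e[...,0]*si+e[...,1]*c
    m=white&(np.abs(bx)<.095)&(np.abs(by)<.135)&(np.abs(X[...,2]-.02)<.04)
    return bx[m],by[m],X[...,2][m]
for n in('top','side'):
    for k in ks:
        x,y,z=pts(n,k);A=np.c_[np.ones_like(x),x,y]
        w=np.ones_like(z,bool)
        for _ in range(4):
            q=np.linalg.lstsq(A[w],z[w],rcond=None)[0];r=z-A@q;w=np.abs(r)<2.5*r[w].std()
        C=np.linalg.inv(A[w].T@A[w])*r[w].var()
        f=lambda a,b:1e3*np.array([1,a,b])@q
        print(n,k,w.sum(),'sd',(r[w].std()*1e3).round(1),'FL,FR,BL,BR foot-point z mm',[round(f(a,b),1) for a,b in((-.08,.115),(-.08,-.115),(.08,.115),(.08,-.115))],'se slope x*160',round(160*C[1,1]**.5,2),'y*230',round(230*C[2,2]**.5,2))
E
python3 dep.py 0 5 6 7 8 9
```

```text
top 0 3756 sd 3.8 FL,FR,BL,BR foot-point z mm [np.float64(20.1), np.float64(20.5), np.float64(20.4), np.float64(20.9)] se slope x*160 0.18 y*230 0.17
top 5 3763 sd 3.8 FL,FR,BL,BR foot-point z mm [np.float64(20.2), np.float64(20.2), np.float64(20.6), np.float64(20.6)] se slope x*160 0.18 y*230 0.17
top 6 3726 sd 3.8 FL,FR,BL,BR foot-point z mm [np.float64(20.2), np.float64(20.3), np.float64(20.5), np.float64(20.6)] se slope x*160 0.18 y*230 0.17
top 7 3765 sd 3.9 FL,FR,BL,BR foot-point z mm [np.float64(20.3), np.float64(20.7), np.float64(19.9), np.float64(20.3)] se slope x*160 0.18 y*230 0.17
top 8 3594 sd 3.8 FL,FR,BL,BR foot-point z mm [np.float64(22.1), np.float64(22.3), np.float64(20.6), np.float64(20.8)] se slope x*160 0.19 y*230 0.17
top 9 3446 sd 3.8 FL,FR,BL,BR foot-point z mm [np.float64(23.9), np.float64(24.5), np.float64(20.4), np.float64(21.0)] se slope x*160 0.2 y*230 0.17
side 0 1749 sd 1.4 FL,FR,BL,BR foot-point z mm [np.float64(20.4), np.float64(20.3), np.float64(20.2), np.float64(20.2)] se slope x*160 0.11 y*230 0.11
side 5 1732 sd 1.5 FL,FR,BL,BR foot-point z mm [np.float64(20.3), np.float64(20.3), np.float64(20.2), np.float64(20.3)] se slope x*160 0.11 y*230 0.11
side 6 1743 sd 1.5 FL,FR,BL,BR foot-point z mm [np.float64(20.4), np.float64(20.3), np.float64(20.2), np.float64(20.1)] se slope x*160 0.11 y*230 0.12
side 7 1719 sd 1.4 FL,FR,BL,BR foot-point z mm [np.float64(20.7), np.float64(20.3), np.float64(20.4), np.float64(20.0)] se slope x*160 0.11 y*230 0.11
side 8 1617 sd 1.5 FL,FR,BL,BR foot-point z mm [np.float64(22.4), np.float64(22.5), np.float64(20.1), np.float64(20.2)] se slope x*160 0.12 y*230 0.12
side 9 1550 sd 1.4 FL,FR,BL,BR foot-point z mm [np.float64(24.4), np.float64(24.5), np.float64(20.1), np.float64(20.3)] se slope x*160 0.11 y*230 0.12
```

Depth planes from both cameras agree: both front feet are up about 4 mm and even, and the back corner has not moved. One small extra push will centre the lift and let it settle under a held push.

```bash
python3 -m inch '[[[0,0,-0.2,0,0.1,0],[0,0,-0.3,0,0.1,0],[0,0,-0.3,0,0.1,0],[0,0,-0.3,0,0.1,0],[0,0,-0.3,0,0.1,0],[0,0,-0.3,0,0.1,0],[0,0,-0.3,0,0.1,0],[0,0,-0.3,0,0.1,0]]]'; python3 look.py 10; python3 look.py 11; python3 look.py 12;python3 dep.py 10 11 12; python3 ecc.py 5 12
python3 -c "
from h import *
p=np.load('top12.npz')['p'];cv2.imwrite('pics/top12f.png',p[...,::-1]);p=np.load('side12.npz')['p'];cv2.imwrite('pics/side12f.png',cv2.resize(p[120:300,200:440,::-1],None,fx=3.3,fy=3.3))"
```

```text
clock: 12.9
position: [0.5019, -0.0449, 0.0037]
eef_rot: [-0.674, 1.555, 2.642]
contact_force: [-14.7, -1.9, 19.1]
grip_width: 0.443
t 12.9 pos [ 0.5019 -0.0449  0.0037] x [-0.014  0.008 -1.   ] jawyaw -2.9671 F [-14.71  -1.91  19.06] T [-1.05  2.87  0.03] g 0.443 j [-0.29  0.76  0.4   2.23 -0.96  0.35 -0.45]
t 13.0 pos [ 0.5019 -0.0448  0.0036] x [-0.014  0.008 -1.   ] jawyaw -2.967 F [-15.03  -2.32  19.98] T [-1.06  2.86  0.05] g 0.446 j [-0.29  0.76  0.4   2.23 -0.96  0.35 -0.45]
t 13.1 pos [ 0.5019 -0.0448  0.0037] x [-0.014  0.008 -1.   ] jawyaw -2.9671 F [-15.27  -1.69  19.08] T [-1.01  2.88 -0.  ] g 0.442 j [-0.29  0.76  0.4   2.23 -0.96  0.35 -0.45]
top 10 3372 sd 3.7 FL,FR,BL,BR foot-point z mm [np.float64(24.5), np.float64(25.1), np.float64(20.2), np.float64(20.7)] se slope x*160 0.2 y*230 0.17
top 11 3392 sd 3.7 FL,FR,BL,BR foot-point z mm [np.float64(25.0), np.float64(25.1), np.float64(20.7), np.float64(20.8)] se slope x*160 0.2 y*230 0.17
top 12 3408 sd 3.9 FL,FR,BL,BR foot-point z mm [np.float64(24.9), np.float64(25.0), np.float64(20.5), np.float64(20.6)] se slope x*160
[... 311 characters left out ...]
*230 0.12
side 12 1535 sd 1.4 FL,FR,BL,BR foot-point z mm [np.float64(25.1), np.float64(24.8), np.float64(20.5), np.float64(20.3)] se slope x*160 0.11 y*230 0.12
FR corner [332. 228.] shift px [ 0.19 -1.05] px/mm up [-0.003 -0.278] px/mm back [ 0.281 -0.1  ] cc 0.984
front edge right -.1 [326. 222.] shift px [ 0.25 -0.99] px/mm up [-0.005 -0.274] px/mm back [ 0.277 -0.096] cc 0.98
right side -.05 [346. 223.] shift px [ 0.44 -1.03] px/mm up [ 0.003 -0.276] px/mm back [ 0.272 -0.097] cc 0.996
BR corner [385. 209.] shift px [ 0.02 -0.03] px/mm up [ 0.017 -0.268] px/mm back [ 0.247 -0.088] cc 0.999
BL [338. 176.] shift px [ 0.6  -0.68] px/mm up [-0.    -0.243] px/mm back [ 0.228 -0.068] cc 0.967
```

View pics/side12f.png

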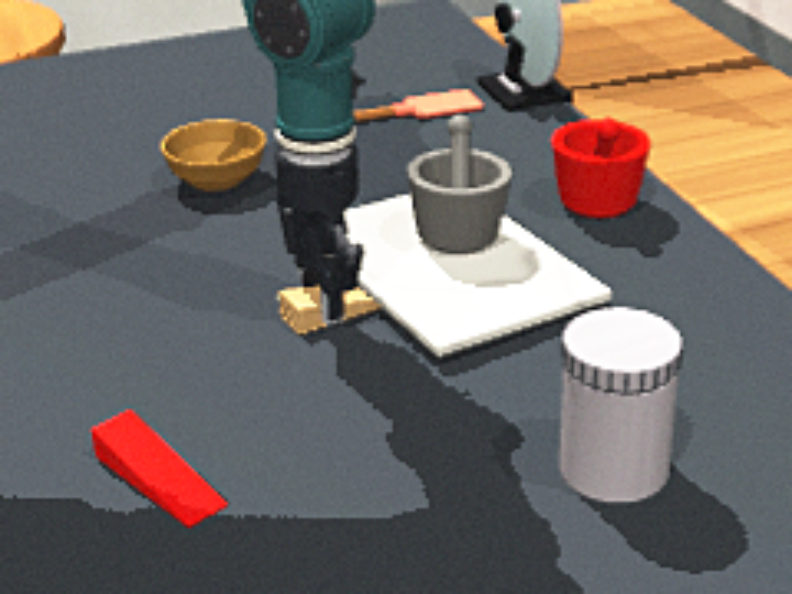

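View pics/top12f.png

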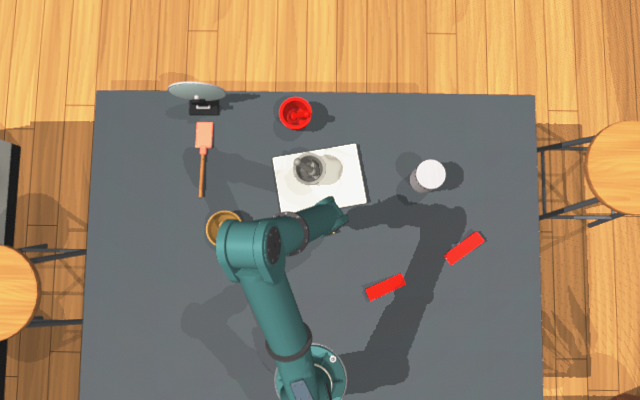

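The pictures show the wedge under the middle of the front edge (side crop (330,305)). The mortar is upright at (460,200), and the bowl, spatula and canister are where they started. The lift is steady over repeated readings.

```bash
python3 -c "
from station import bot
print(bot.hand_in())"
```

```text
the job is handed in; nothing more can be done
None
```

I gripped the beech wedge, laid it flat on the slate and pushed it about 50 mm under the middle of the board's front edge. I handed the job in at about 13 s, still gripping and pushing.

**Lift:** In the last frames the depth planes of both cameras put the two front feet about 4.5 mm up, level within about 0.3 mm and steady over three readings. Tracking the front right corner in the side picture gave a slightly lower figure, about 3.5 mm, still within 2–8 mm. The silhouette fit of the tilted board disagreed more (12 mm from the top camera, 1.5 mm from the side). It was also off by up to 4 mm with the board flat, so I did not rely on it.

**Board and alignment:** The back right corner of the board showed no movement. The same check at the back left corner shifted by about 0.6 px. I put that down to the mortar overlapping that patch, since the depth planes show no change there. The wedge is centred within about 1–2 mm by calculation. Its angle is within about 0.02 rad of square going by the gripper and the side fit. The top-camera fits of it scattered from -0.06 to +0.035 rad.

**Forces and surroundings:** At the end the tool felt about 15 N against the push and 19 N upward, with the gripper leaning about 1°. The mortar is upright, and by eye the bowl, canister and spatula look undisturbed.

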